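Set the airbrush bench's air valve

ROBOT

A 7-joint arm with a two-finger parallel gripper is mounted at the origin on the work surface. World frame = base frame: x ahead of the robot, y to its left, z up, the work surface at z = 0. Lengths are in m, angles in rad, forces in N, time in s.
With the tool pointing down it reaches from about 0.425 to 0.925 m from the base axis. Payload 6.8 kg.
Tool frame: the origin (TCP) lies on the centre line of the jaws, within the pads' length; the fingertips stand 8 mm ahead of it and the grasp point (between the pads) lies 11 mm behind it (env.tips_ahead is the distance from the TCP to the fingertips, in m); z points along the fingers, y is the line along which they close (so a half turn about z gives the same grasp; the last joint's range is limited). The gripper opens to 85 mm and grips with 20 to 120 N. Pads are 22 mm wide; open, the fingers measure 114 mm over their backs; the gripper's body (76 mm by 85 mm) begins 54 mm behind the grasp point. The pads swing forward as they close: fully open they stand 13 mm farther back than shut.
Start: joints at [1.038, 0.477, 0.022, 1.555, -0.011, 1.109, -0.083], TCP at [0.278, -0.615, 0.239] pointing down, gripper open.
Joint ranges: [-2.96, 2.96], [-0.34, 2.1], [-1.41, 1.46], [0.24, 2.44], [-1.37, 4.51], [0.17, 1.92], [-2.96, 2.96]. Speed limits (rad/s): [2.39, 2.39, 3.14, 3.14, 3.14, 3.14, 3.14].

INTERFACE

Orientations are given as a unit quaternion [x, y, z, w].
In Python, from rig import env gives the robot as it stands.
- The arm moves only by the tool apply_moves, never from a script. Its argument "rows" is a list that holds one entry, the list of rows, each a list of 7 numbers: the turn, a rotation vector about the tool's x, y, z in rad, then the shift along the tool's x, y, z in mm, then the finger opening in mm, from 0 to 85.4. A call has 1 to 8 rows; each row shifts and turns the commanded pose from where the row before left it, along the tool's axes as they then stand; what a row does not reach is not made up. A row lasts 1/10 s, in which the tool goes at most 50 mm and 8.59 degrees, less where a joint would pass 70% of its speed; a pose out of reach is approached as far as the arm can. A call is refused whole if a number of a shift passes 50 or a number of a turn 0.15, either way. A call with a gripper value outside its range is refused whole. The fingers move at their own pace and stop on an object; "force" is the grip in N (left out, the last holds). Time passes only in rows, so rows that do not move let the fingers close. It gives the time, the measured TCP pose, the force, the opening and the grip force at its end, in the units of the state.
- env.read_state(): the state, without advancing time (a new reading comes with each control period).
- env.camera(name): name is "scene" or "top" or "wrist"; returns the picture (384x512x3 uint8, blue, green, red); there is no depth.
- env.get_calibration(name): a dict with "mtx" (3x3 intrinsics, pixels), "origin" and "attitude" of the camera in the world. Camera axes: x right, y down, z forward; pixel columns grow to the right and rows downward; lengths in m; the calibration is good to about 2 mm. A picture is of the moment at which its call begins: read the wrist's pose just before it. get_calibration takes no time and is no camera call; for the wrist camera it gives the pose at the moment of the call.
- env.finish_job(): hands the job in; it is judged then, once.
The state is a dict: "time_s": time; "joint_positions": joint angles; "joint_vel": joint speeds; "tau": joint torques, N m; "ee_pos": TCP position; "tcp_rot": TCP orientation; "wrist_force": force on the tool from outside, world axes, zero at the start; "moment": the same for the moment, N m; "grip_width": finger opening in m; "gripper_force": force on a finger pad.
Only numpy, scipy, OpenCV 4.12 (cv2) and the standard library are available. Lean on these libraries where they do the work, as an engineer would, in place of code of your own. Each camera call takes 0.05 s, during which the arm holds its last target. There are 200 camera calls.

TASK

Start up the airbrush bench: on the grey control box press the round key, then the square key, then the bar-shaped key, one at a time, each fully down and let up again. Then turn the air valve's hand wheel clockwise by its upright handle until it comes to its stop, open it again by exactly two full turns, and finish while still gripping the handle, with the wheel held still there. Leave the jars, brush and other things on the table where they are.

Things in the scene. Friction and masses are not known exactly. Their poses are not given: they have to be found in the camera images.
- key_box: fixed grey control box, 105 x 225 x 35 mm, on the robot's left half of the table; origin at the centre of its underside. Along its y axis lie three white spring keys in one row, 65 mm apart, centred on the box; which shape is in which place differs each time.
- key_round_top (a point): centre of the top face of the round key, 30 mm across; white plastic; unpressed it stands 14 mm above its 6 mm black mounting plate, 55 mm above the table, and it springs back when let go. It moves with the key.
- key_round (a joint): travel of the round key downwards in m: 0 up, 0.006 fully down; about 1.4 N starts it, 4.5 N takes it fully down
- key_square_top (a point): centre of the top face of the square key, 28 x 28 mm; white plastic; unpressed it stands 14 mm above its 6 mm black mounting plate, 55 mm above the table, and it springs back when let go. It moves with the key.
- key_square (a joint): travel of the square key downwards in m: 0 up, 0.006 fully down; about 1.4 N starts it, 4.5 N takes it fully down
- key_bar_top (a point): centre of the top face of the bar key, an oblong 42 x 14 mm with its long side across the box's row; white plastic; unpressed it stands 14 mm above its 6 mm black mounting plate, 55 mm above the table, and it springs back when let go. It moves with the key.
- key_bar (a joint): travel of the bar key downwards in m: 0 up, 0.006 fully down; about 1.4 N starts it, 4.5 N takes it fully down
- valve: fixed brass air valve on a steel flange of 110 mm diameter, on the robot's right half of the table; origin on the wheel's axis at table height; a short capped outlet points along its x axis, 78 mm from the axis.
- valve_hub (a point): fixed point on the wheel's vertical axis, at the height of the wheel's hub top, 108 mm above the table. The aluminium hand wheel has a rim of 124 mm outside diameter whose top is 107 mm above the table; the wheel does not rise or sink as it turns.
- wheel (a joint): turn of the wheel in rad, counted through whole turns: 0 is the closed stop, grows as the valve is opened (counter-clockwise seen from above), one turn is 6.283; the far stop is at four turns. It starts part open by 0.25 to 1.1 turns. Moderately stiff (0.12 N m, some 2 to 3 N at the handle), stays where it is left. At value 0 the handle stands on the side of the valve's +x axis.
- handle: upright black plastic spinner handle on the wheel's rim, a round grip of 24 mm diameter and 50 mm height, its axis 55 mm from the wheel's axis; origin at its foot, 108 mm above the table. It turns freely about its own upright axis, so it can be gripped firmly from above and led round in circles without turning the gripper.
- handle_grip (a point): point on the handle's axis, 30 mm above its foot, 138 mm above the table: where to grip it
- paint_jar_a: closed paint jar, 56 mm diameter, 70 mm high, white cap, to the left of the key box. Origin at the centre of its underside. A bystander: leave it where it stands.
- paint_jar_b: closed paint jar, 56 mm diameter, 70 mm high, black cap, to the right of the valve. Origin at the centre of its underside. A bystander: leave it where it stands.
- small_jar: small amber glass jar, 34 mm diameter, 50 mm high, beyond the valve, to the right of its outlet. Origin at the centre of its underside. A bystander: leave it where it stands.
- brush: paint brush, 200 mm long, lying on the table along the near side of the key box. A bystander: leave it where it lies.
- tape_roll: roll of paper tape, 90 mm diameter, 24 mm high, lying flat. Origin at the centre of its underside. A bystander: leave it where it stands.
- water_cup: clear plastic cup, 70 mm diameter, 80 mm high, beyond the key box. Origin at the centre of its underside. A bystander: leave it where it stands.
Mind the look-alikes: they are no part of the job. What is meant by the valve is not orange, pink or purple, and is the smaller of those in its own colour.

How it is judged:
On the way, in this order (a step that is already met when the one before it is completed fails the run):
1. the round key is pressed down, the others up (value of joint key_round above 0.004 m and value of joint each of key_square, key_bar below 0.002 m), for 0.05 s.
2. then the square key is pressed down, the others up (value of joint key_square above 0.004 m and value of joint each of key_round, key_bar below 0.002 m), for 0.05 s.
3. then the bar key is pressed down, the others up (value of joint key_bar above 0.004 m and value of joint each of key_round, key_square below 0.002 m), for 0.05 s.
4. then the wheel is closed to its stop (value of joint wheel below 0.07 rad and value of joint each of key_round, key_square, key_bar below 0.002 m), for 0.1 s.
At the end, for the whole second after the job is handed in: The wheel stands still two turns open from its stop, within 0.25 rad (14 degrees); the fingers still grip the handle (more than 2 N, grasp point within 40 mm of the grip point); all three keys are up (value of joint wheel between 12.316 and 12.816 rad and velocity of joint wheel between -0.1 and 0.1 rad/s and contact force between the fingers and handle above 2 N and distance between the grasp point and handle_grip below 0.04 m and value of joint each of key_round, key_square, key_bar below 0.002 m); the arm keeps its last pose, push and grip.
It fails at once if two keys are down at once (value of joint each of key_round, key_square above 0.003 m or value of joint each of key_square, key_bar above 0.003 m or value of joint each of key_round, key_bar above 0.003 m).
It fails at once if a bystander is moved by more than 30 mm (distance of any of paint_jar_a, paint_jar_b, small_jar, brush, tape_roll, water_cup from where it was at the start of the episode above 0.03 m).
It also fails if it takes over 72 s, if anything falls off the work surface, if the arm or the gripper's body presses on something with over 40 N, if the wrist force passes 120 N, or if a joint passes its speed limit or range.

## Working session

There is one attempt and no reset: what is moved stays moved. The work goes in short steps, Python scripts to look and compute and a tool call to move; the robot and the scene stay as the last step left them, time stands still between calls to the robot, and variables do not carry over. Pictures are saved under pics/ and viewed, at most 10 in all, crops included, and the job is handed in when it is done.

Besides the shell and the picture viewer there is one more tool, called after "Call:" in YAML: its name, and indented under it one key for each argument. apply_moves: Moves the arm, as the interface text tells. Its arguments: {"type":"object","properties":{"rows":{"type":"array"},"force":{"type":"number"}},"required":["rows"]}

```bash
mkdir -p pics; ls
python3 - <<'E'
from rig import env
import cv2
for n in ["top","scene"]:
    cv2.imwrite(f"pics/{n}0.png",cv2.resize(env.camera(n),(800,600),interpolation=cv2.INTER_CUBIC))
    print(env.get_calibration(n))
s=env.read_state();print(s, env.tips_ahead)
E
```

```text
pics
{'mtx': array([[455.03226159,   0.        , 257.20281434],
       [  0.        , 455.03226159, 191.70032158],
       [  0.        ,   0.        ,   1.        ]]), 'origin': array([0.37902906, 0.02295182, 1.3222303 ]), 'attitude': array([ 0.70988539, -0.70145476,  0.03975073, -0.04943515])}
{'mtx': array([[348.29545386,   0.        , 262.87060207],
       [  0.        , 348.29545386, 196.48275874],
       [  0.        ,   0.        ,   1.        ]]), 'origin': array([ 1.20130916, -0.37576149,  0.6533575 ]), 'attitude': array([ 0.77679566,  0.42181631, -0.23172827, -0.40615455])}
{'time_s': 0.1, 'joint_positions': array([ 1.03788814,  0.47772247,  0.0223368 ,  1.55634411, -0.01144697,
        1.1092858 , -0.08312438]), 'joint_vel': array([ 0.00176941, -0.00041995,  0.00019148, -0.00476042, -0.00099004,
        0.00110648, -0.00033787]), 'tau': array([ 3.70762922e-03, -5.97768402e+01,  1.61337532e+00, -2.81957585e+01,
        1.28501700e-02,  4.98360590e-03,  1.75672324e-05]), 'ee_pos': array([ 0.27796837, -0.61454644,  0.23842302]), 'tcp_rot': array([ 9.77524014e-01,  2.10822523e-01, -2.50908285e-04, -7.76350393e-04]), 'wrist_force': array([0.18401053, 0.45034567, 0.39465171]), 'moment': array([0.08401453, 0.00515434, 0.03348195]), 'gripper_force': 0.0, 'grip_width': 0.08576109391122443} 0.008
```

View pics/top0.png

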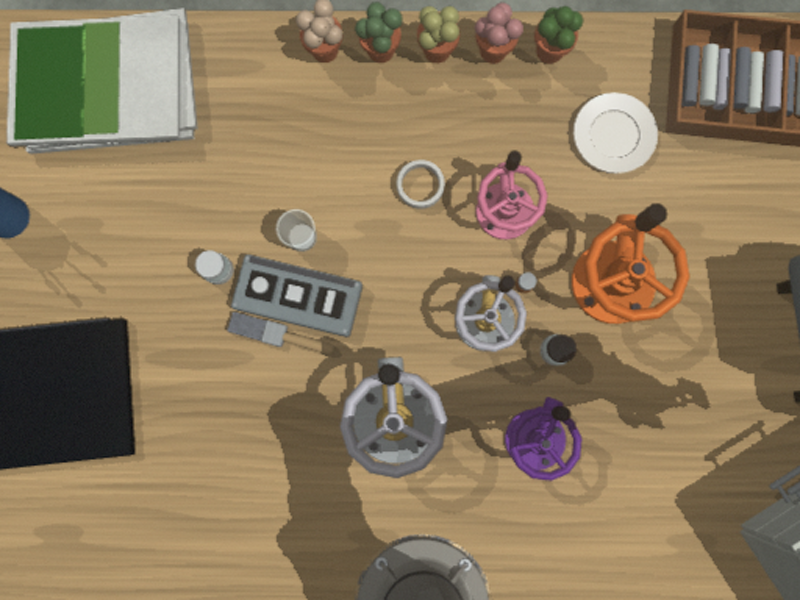

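View pics/scene0.png

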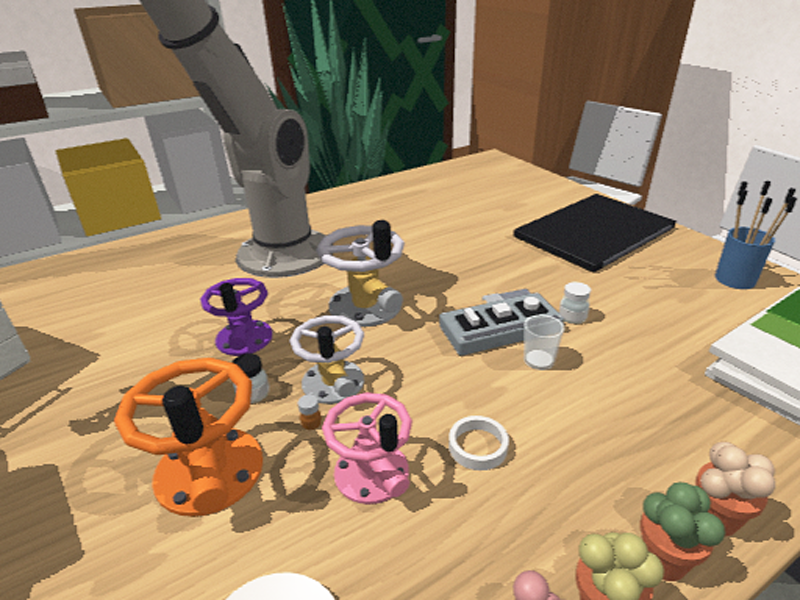

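The top view shows the box with round key at (260,285), square at (295,293) and bar at (330,302), and the smaller silver/brass valve with its hub at about (491,316) and handle near (506,284). I'll enlarge both for precise pixels.

```bash
cat > h.py <<'E'
import numpy as np
from scipy.spatial.transform import Rotation as R
from rig import env
def pt(name,u,v,z):
    c=env.get_calibration(name)
    d=R.from_quat(c["attitude"]).apply(np.linalg.inv(c["mtx"])@[u,v,1])
    return c["origin"]+d*(z-c["origin"][2])/d[2]
def px(name,P):
    c=env.get_calibration(name)
    p=c["mtx"]@R.from_quat(c["attitude"]).inv().apply(np.array(P)-c["origin"])
    return p[:2]/p[2]
E
python3 - <<'E'
from h import *
import cv2
im=env.camera("top")
a=cv2.resize(im[150:220,140:240],(800,560),interpolation=cv2.INTER_CUBIC)
b=cv2.resize(im[165:235,270:370],(800,560),interpolation=cv2.INTER_CUBIC)
o=np.vstack([a[:, :],b])
cv2.imwrite("pics/box.png",a);cv2.imwrite("pics/valve.png",b)
E
```

```text
(no output)
```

View pics/box.png

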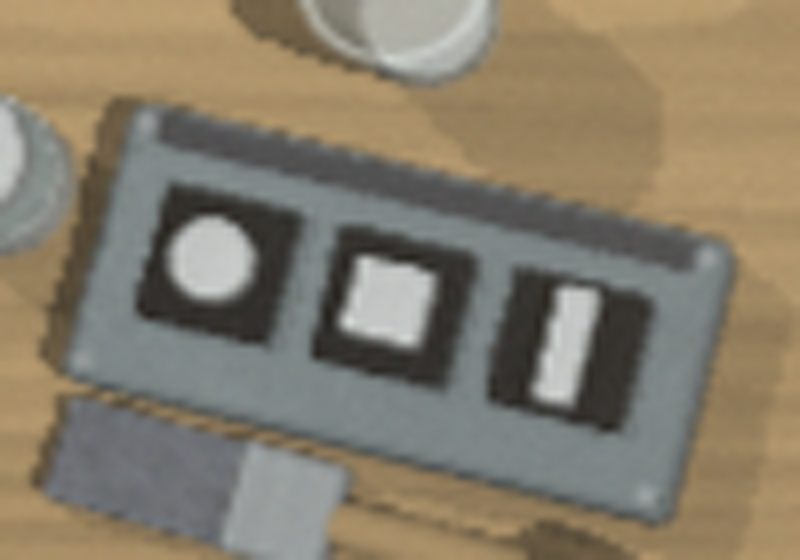

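View pics/valve.png

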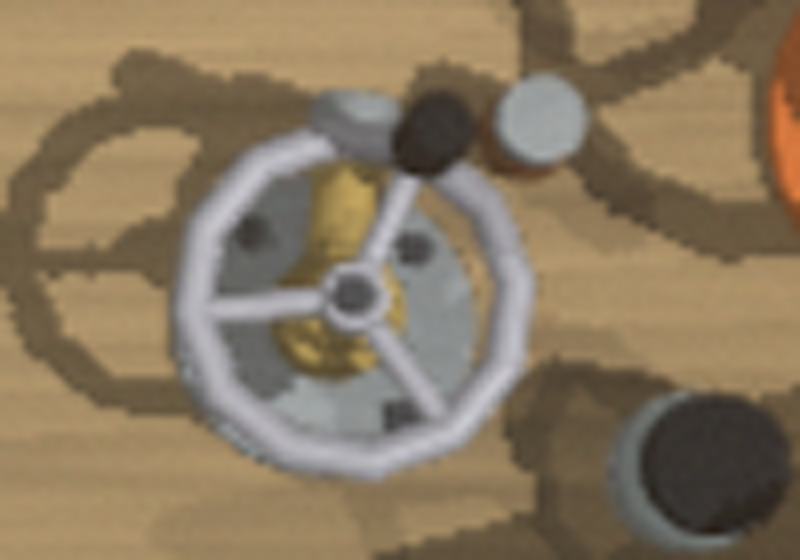

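Box crop: round key at (211,257), square (388,301), bar (568,345). Valve crop: hub (353,294), handle top about (442,128), outlet cap about (350,115). The wheel's handle stands clockwise of the outlet as seen from above, so the wheel is nearly one turn open.

Run:
```python
from h import *
f=lambda x,o:(x+.5)/8-.5+o
K={}
for n,x,y in [("round",211,257),("square",388,301),("bar",568,345)]:
    K[n]=pt("top",f(x,140),f(y,150),.055);print(n,K[n].round(4), px("scene",K[n])*1.5625)
d=K["bar"]-K["round"];print("span",np.linalg.norm(d), "row dir deg",np.degrees(np.arctan2(d[1],d[0])))
h=pt("top",f(353,270),f(294,165),.108);g=pt("top",f(442,270),f(126,165),.158)
print("hub",h,px("scene",h)*1.5625,"handle",g,px("scene",g)*1.5625,np.linalg.norm((g-h)[:2]),np.degrees(np.arctan2(*(g-h)[1::-1])))
for z in (.03,.05):
  o=pt("top",f(352,270),f(118,165),z);print("outlet",o,np.linalg.norm((o-h)[:2]),np.degrees(np.arctan2(*(o-h)[1::-1])))
s=env.read_state();print(R.from_quat(s["tcp_rot"]).as_matrix().round(3),s["ee_pos"])
for n,x,y in [("smalljar",541,118)]:print(n,pt("top",f(x,270),f(y,165),.05))
print("jarb",pt("top",f(715,270),f(462,165),.07),"jara",pt("top",f(0,140),f(175,150),.07))
```

```text
round [0.5653 0.2994 0.055 ] [531.21477784 299.60377731]
square [0.5504 0.2363 0.055 ] [501.71157974 306.06623192]
bar [0.5355 0.1724 0.055 ] [470.95063677 312.88755362]
span 0.13041016606931782 row dir deg -103.24429962491845
hub [ 0.5087377  -0.11103076  0.108     ] [327.52997875 333.38465998] handle [ 0.55825124 -0.13435389  0.158     ] [324.18260621 328.61409194] 0.0547316950773499 -25.222566437740618
outlet [ 0.58050876 -0.11946029  0.03      ] 0.0722643936566065 -6.698713697971702
outlet [ 0.57739044 -0.11725616  0.05      ] 0.06893441947284921 -5.1813850272635085
[[ 0.911  0.412 -0.001]
 [ 0.412 -0.911  0.001]
 [-0.    -0.001 -1.   ]] [ 0.27799896 -0.61463026  0.23854061]
smalljar [ 0.578107   -0.18381747  0.05      ]
jarb [ 0.45629669 -0.23897647  0.07      ] jara [0.59133877 0.3712315  0.07      ]
```

The points agree with the given sizes: the key span is 130.4 mm and the handle radius is 54.7 mm. The handle is about 19° clockwise of the outlet, so the wheel is about 0.95 turns open. I'll raise and align the tool with the world axes, so that shifts become (dx, -dy, -dz), and start across.

Call:
apply_moves:
  rows:
    - [[0,0,0.1415,0,0,-37,0],[0,0,0.1415,0,0,-37,0],[0,0,0.1415,0,0,-37,0],[0,0,0,30,-39,0,0],[0,0,0,30,-39,0,0],[0,0,0,30,-39,0,0],[0,0,0,30,-39,0,0],[0,0,0,30,-39,0,0]]
  force: 40

```text
time_s: 0.95
ee_pos: [0.4289, -0.4181, 0.3502]
tcp_rot: [1.0, 0.0, -0.0, -0.0]
wrist_force: [1.1, -0.3, -0.3]
grip_width: 0.0001
gripper_force: 0.0
```

Call:
apply_moves:
  rows:
    - [[0,0,0,24,-42,0,0],[0,0,0,24,-42,0,0],[0,0,0,24,-42,0,0],[0,0,0,24,-42,0,0],[0,0,0,0,-48,0,0],[0,0,0,0,-48,0,0],[0,0,0,0,-48,0,0],[0,0,0,0,-48,0,0]]

```text
time_s: 1.75
ee_pos: [0.5235, -0.0581, 0.3502]
tcp_rot: [1.0, 0.0, -0.0, 0.0]
wrist_force: [1.0, -0.6, -0.1]
grip_width: 0.0002
gripper_force: 0.0
```

Call:
apply_moves:
  rows:
    - [[0,0,0,5,-45,0,0],[0,0,0,5,-45,0,0],[0,0,0,5,-45,0,0],[0,0,0,5,-45,0,0],[0,0,0,5,-45,0,0],[0,0,0,5,-45,0,0],[0,0,0,6,-45,0,0],[0,0,0,6,-42.5,0,0]]

```text
time_s: 2.55
ee_pos: [0.5657, 0.2995, 0.35]
tcp_rot: [1.0, 0.0, -0.0, 0.0]
wrist_force: [0.2, -0.3, 0.6]
grip_width: 0.0001
gripper_force: 0.0
```

Call:
apply_moves:
  rows:
    - [[0,0,0,0,0,45,0],[0,0,0,0,0,45,0],[0,0,0,0,0,45,0],[0,0,0,0,0,45,0],[0,0,0,0,0,40,0],[0,0,0,0,0,40,0],[0,0,0,0,0,10,0],[0,0,0,0,0,0,0]]

```text
time_s: 3.35
ee_pos: [0.565, 0.297, 0.0789]
tcp_rot: [1.0, 0.0, -0.002, 0.001]
wrist_force: [-0.4, 0.1, 0.5]
grip_width: -0.0002
gripper_force: 0.0
```

Run:
```python
from h import *
import cv2
print(env.read_state()["ee_pos"],env.read_state()["wrist_force"])
a=env.camera("scene")[150:240,270:390]
cv2.imwrite("pics/s1.png",cv2.resize(a,(800,600),interpolation=cv2.INTER_CUBIC))
```

```text
[0.56498988 0.29698737 0.07890925] [-0.38455529  0.08349004  0.5426607 ]
```

View pics/s1.png

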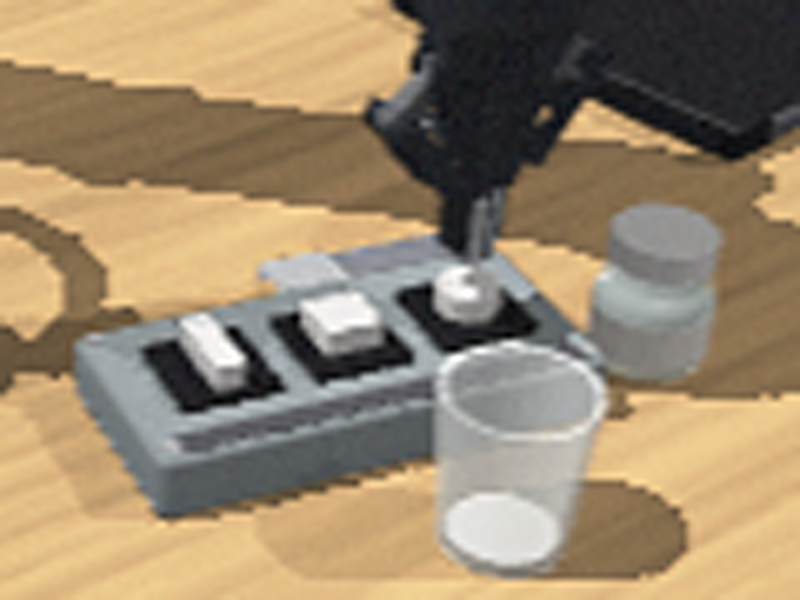

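The crop shows the closed fingertips right above the round key at about (470,270), with the jar and cup clear. Pressing.

Call:
apply_moves:
  rows:
    - [[0,0,0,0,0,10,0],[0,0,0,0,0,5,0],[0,0,0,0,0,3,0],[0,0,0,0,0,2,0],[0,0,0,0,0,2,0],[0,0,0,0,0,0,0]]

```text
time_s: 4.0
ee_pos: [0.5664, 0.2977, 0.0587]
tcp_rot: [1.0, 0.0, 0.0, -0.0]
wrist_force: [0.9, -0.8, 3.7]
grip_width: -0.0002
gripper_force: 1.8
```

Call:
apply_moves:
  rows:
    - [[0,0,0,0,0,1.5,0],[0,0,0,0,0,1.5,0],[0,0,0,0,0,0,0]]

```text
time_s: 4.3
ee_pos: [0.5664, 0.2977, 0.057]
tcp_rot: [1.0, 0.0, 0.001, 0.0]
wrist_force: [-3.0, -2.6, 14.2]
grip_width: 0.0
gripper_force: 7.2
```

The round key bottomed at 14 N. Now up, across to the square key, and press.

Call:
apply_moves:
  rows:
    - [[0,0,0,0,0,-15,0],[0,0,0,0,0,-15,0],[0,0,0,-8,31,0,0],[0,0,0,-7,31,0,0],[0,0,0,0,0,0,0],[0,0,0,0,0,15,0],[0,0,0,0,0,5,0],[0,0,0,0,0,0,0]]

```text
time_s: 5.1
ee_pos: [0.5499, 0.2364, 0.0639]
tcp_rot: [1.0, 0.001, -0.001, 0.0]
wrist_force: [-0.6, 0.2, 0.1]
grip_width: -0.0003
gripper_force: 0.0
```

Call:
apply_moves:
  rows:
    - [[0,0,0,0,0,3,0],[0,0,0,0,0,3,0],[0,0,0,0,0,2,0],[0,0,0,0,0,0,0]]

```text
time_s: 5.5
ee_pos: [0.5509, 0.2367, 0.0575]
tcp_rot: [1.0, 0.001, 0.0, -0.001]
wrist_force: [-2.4, 1.5, 4.9]
grip_width: -0.0
gripper_force: 2.1
```

Call:
apply_moves:
  rows:
    - [[0,0,0,0,0,2,0],[0,0,0,0,0,0,0],[0,0,0,0,0,-16,0],[0,0,0,0,0,-16,0],[0,0,0,-8,32,0,0],[0,0,0,-7,32,0,0],[0,0,0,0,0,0,0],[0,0,0,0,0,15,0]]

```text
time_s: 6.3
ee_pos: [0.5382, 0.1708, 0.0743]
tcp_rot: [1.0, -0.001, 0.002, -0.0]
wrist_force: [0.3, 0.8, 1.0]
grip_width: 0.0001
gripper_force: 0.0
```

Call:
apply_moves:
  rows:
    - [[0,0,0,0,0,7,0],[0,0,0,0,0,3,0],[0,0,0,0,0,3,0],[0,0,0,0,0,2,0],[0,0,0,0,0,2,0],[0,0,0,0,0,0,0]]

```text
time_s: 6.9
ee_pos: [0.5355, 0.1723, 0.0569]
tcp_rot: [1.0, 0.001, -0.0, 0.0]
wrist_force: [-7.0, -1.6, 18.0]
grip_width: 0.0
gripper_force: 9.2
```

All three keys are pressed. Now up and over to the handle, opening the fingers.

Call:
apply_moves:
  rows:
    - [[0,0,0,0,0,-45,0],[0,0,0,0,0,-45,0],[0,0,0,0,0,-45,55],[0,0,0,0,0,-45,55],[0,0,0,3,38,0,55],[0,0,0,3,38,0,55],[0,0,0,3,38,0,55],[0,0,0,3,38,0,55]]

```text
time_s: 7.7
ee_pos: [0.5483, 0.0185, 0.2356]
tcp_rot: [1.0, 0.001, 0.001, -0.0]
wrist_force: [0.8, 0.1, -0.0]
grip_width: 0.0548
gripper_force: 0.0
```

Call:
apply_moves:
  rows:
    - [[0,0,0,3,39,0,55],[0,0,0,3,39,0,55],[0,0,0,3,39,0,55],[0,0,0,2,38,0,55],[0,0,0,0,0,0,55],[0,0,0,0,0,0,55]]

```text
time_s: 8.3
ee_pos: [0.5592, -0.136, 0.2351]
tcp_rot: [1.0, -0.001, 0.0, -0.0]
wrist_force: [-0.0, 0.1, -0.7]
grip_width: 0.0546
gripper_force: 0.0
```

Run:
```python
from h import *
import cv2
print(env.read_state()["ee_pos"],env.read_state()["grip_width"])
i=env.camera("wrist")
cv2.imwrite("pics/w1.png",cv2.resize(i,(800,600)))
for z in (.108,.158):print(px("wrist",[.5585,-.1345,z])*1.5625)
print(px("wrist",[.5087,-.111,.108])*1.5625)
```

```text
[ 0.55916044 -0.13597788  0.23510767] 0.05459883559403564
[396.46060034 286.94982629]
[396.22868685 315.46939327]
[361.62071849 357.26171743]
```

View pics/w1.png

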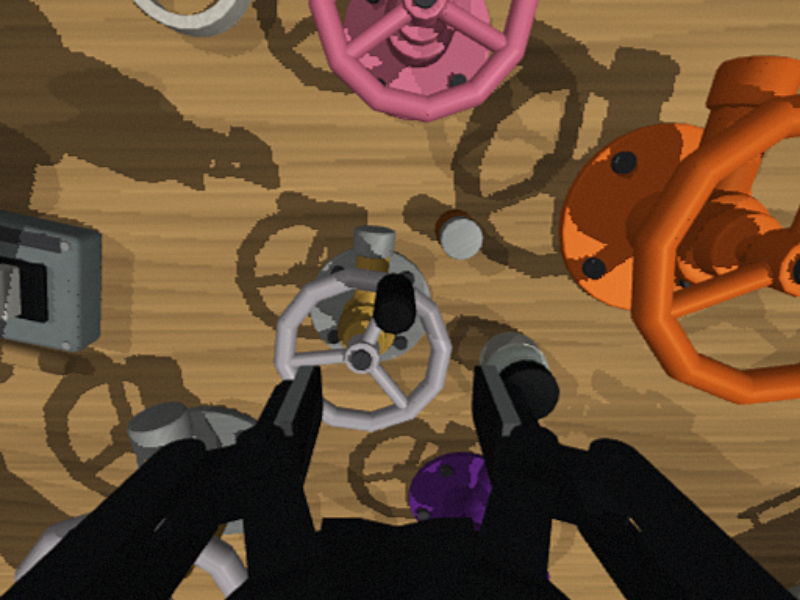

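The handle's foot at about (396,287) and top at (396,313), and the hub at (361,357), all match the projections. Descending and gripping.

Call:
apply_moves:
  rows:
    - [[0,0,0,-0.5,-1.5,36,55],[0,0,0,0,0,36,55],[0,0,0,0,0,34,55],[0,0,0,0,0,0,55],[0,0,0,0,0,0,0],[0,0,0,0,0,0,0],[0,0,0,0,0,0,0],[0,0,0,0,0,0,0]]
  force: 50

```text
time_s: 9.15
ee_pos: [0.5603, -0.1336, 0.1316]
tcp_rot: [1.0, 0.0, 0.002, 0.0]
wrist_force: [-0.1, 0.6, 7.7]
grip_width: 0.0225
gripper_force: 49.2
```

```bash
cat > arc.py <<'E'
import sys
from h import *
# rows (tool x=dx, tool y=-dy, mm) for each step of the circle of 55 mm from angle a0 (deg) in n steps of st
C=np.array([.5087,-.1110])
s=env.read_state();p=s["ee_pos"][:2]-C
print("now r %.1f mm ang %.2f"%(np.hypot(*p)*1e3,np.degrees(np.arctan2(p[1],p[0]))),s["wrist_force"].round(1),s["gripper_force"],s["grip_width"],s["ee_pos"])
a0,st,n=map(float,sys.argv[1:])
a=np.radians(a0+st*np.arange(n+1));q=55*np.c_[np.cos(a),-np.sin(a)]
for k,r in enumerate(np.diff(q,axis=0).round(1)):print(k,round(a0+st*(k+1),1),r)
E
python3 arc.py -25 -15 24
```

```text
now r 56.3 mm ang -23.67 [-0.1  0.6  7.7] 49.182158082257956 0.02246517266558046 [ 0.56029928 -0.13361572  0.13160951]
0 -40.0 [-7.7 12.1]
1 -55.0 [-10.6   9.7]
2 -70.0 [-12.7   6.6]
3 -85.0 [-14.    3.1]
4 -100.0 [-14.3  -0.6]
5 -115.0 [-13.7  -4.3]
6 -130.0 [-12.1  -7.7]
7 -145.0 [ -9.7 -10.6]
8 -160.0 [ -6.6 -12.7]
9 -175.0 [ -3.1 -14. ]
10 -190.0 [  0.6 -14.3]
11 -205.0 [  4.3 -13.7]
12 -220.0 [  7.7 -12.1]
13 -235.0 [10.6 -9.7]
14 -250.0 [12.7 -6.6]
15 -265.0 [14.  -3.1]
16 -280.0 [14.3  0.6]
17 -295.0 [13.7  4.3]
18 -310.0 [12.1  7.7]
19 -325.0 [ 9.7 10.6]
20 -340.0 [ 6.6 12.7]
21 -355.0 [ 3.1 14. ]
22 -370.0 [-0.6 14.3]
23 -385.0 [-4.3 13.7]
```

Gripped, with 49 N on the pads. Now leading the handle clockwise.

Call:
apply_moves:
  rows:
    - [[0,0,0,-7.7,12.1,-2,0],[0,0,0,-10.6,9.7,0,0],[0,0,0,-12.7,6.6,0,0],[0,0,0,-14,3.1,0,0],[0,0,0,-14.3,-0.6,0,0],[0,0,0,-13.7,-4.3,0,0],[0,0,0,0,0,0,0],[0,0,0,0,0,0,0]]

```text
time_s: 9.95
ee_pos: [0.4846, -0.1606, 0.1317]
tcp_rot: [1.0, 0.0, -0.001, 0.0]
wrist_force: [-2.0, 0.4, 2.2]
grip_width: 0.0225
gripper_force: 52.4
```

```bash
python3 arc.py -115 -15 1
```

```text
now r 55.1 mm ang -115.93 [-2.   0.4  2.2] 52.43265297263861 0.022541310617385586 [ 0.48460254 -0.16055037  0.13171223]
0 -130.0 [-12.1  -7.7]
```

Call:
apply_moves:
  rows:
    - [[0,0,0,-12.1,-7.7,0,0],[0,0,0,-9.7,-10.6,0,0],[0,0,0,-6.6,-12.7,0,0],[0,0,0,-3.1,-14,0,0],[0,0,0,0.6,-14.3,0,0],[0,0,0,4.3,-13.7,0,0],[0,0,0,7.7,-12.1,0,0],[0,0,0,10.6,-9.7,0,0]]

```text
time_s: 10.75
ee_pos: [0.4782, -0.0663, 0.1317]
tcp_rot: [1.0, 0.0, 0.001, 0.001]
wrist_force: [5.3, -12.3, -3.0]
grip_width: 0.0222
gripper_force: 52.1
```

Call:
apply_moves:
  rows:
    - [[0,0,0,12.7,-6.6,0,0],[0,0,0,14,-3.1,0,0],[0,0,0,14.3,0.6,0,0],[0,0,0,13.7,4.3,0,0],[0,0,0,12.1,7.7,0,0],[0,0,0,9.7,10.6,0,0],[0,0,0,6.6,12.7,0,0],[0,0,0,0,0,0,0]]

```text
time_s: 11.55
ee_pos: [0.5611, -0.0918, 0.1317]
tcp_rot: [1.0, -0.0, 0.0, 0.0]
wrist_force: [1.4, -1.9, 3.4]
grip_width: 0.0224
gripper_force: 52.7
```

```bash
python3 arc.py -340 -5 8
```

```text
now r 55.8 mm ang 20.12 [ 1.4 -1.9  3.4] 52.65379500109702 0.022361630514426085 [ 0.5611028  -0.09180307  0.13169006]
0 -345.0 [1.4 4.6]
1 -350.0 [1.  4.7]
2 -355.0 [0.6 4.8]
3 -360.0 [0.2 4.8]
4 -365.0 [-0.2  4.8]
5 -370.0 [-0.6  4.8]
6 -375.0 [-1.   4.7]
7 -380.0 [-1.4  4.6]
```

Call:
apply_moves:
  rows:
    - [[0,0,0,1.4,4.6,0,0],[0,0,0,1,4.7,0,0],[0,0,0,0.6,4.8,0,0],[0,0,0,0.2,4.8,0,0],[0,0,0,-0.2,4.8,0,0],[0,0,0,0,0,0,0]]

```text
time_s: 12.15
ee_pos: [0.5644, -0.1169, 0.1317]
tcp_rot: [1.0, -0.0, 0.001, 0.0]
wrist_force: [4.9, -1.2, 0.9]
grip_width: 0.0226
gripper_force: 52.5
```

```bash
python3 arc.py -365 -2 5
```

```text
now r 56.1 mm ang -6.07 [ 4.9 -1.2  0.9] 52.49469332629815 0.02261211912614529 [ 0.56443754 -0.1169235   0.13172077]
0 -367.0 [-0.2  1.9]
1 -369.0 [-0.3  1.9]
2 -371.0 [-0.3  1.9]
3 -373.0 [-0.4  1.9]
4 -375.0 [-0.5  1.9]
```

Not yet at the stop, so I'll creep on until the tangential force rises.

Call:
apply_moves:
  rows:
    - [[0,0,0,-0.2,1.9,0,0],[0,0,0,-0.3,1.9,0,0],[0,0,0,0,0,0,0]]

```text
time_s: 12.45
ee_pos: [0.5644, -0.1173, 0.1317]
tcp_rot: [1.0, 0.001, 0.002, -0.001]
wrist_force: [6.6, 6.4, 1.9]
grip_width: 0.0227
gripper_force: 52.5
```

Call:
apply_moves:
  rows:
    - [[0,0,0,-0.3,1.9,0,0],[0,0,0,0,0,0,0]]

```text
time_s: 12.65
ee_pos: [0.5644, -0.1174, 0.1317]
tcp_rot: [1.0, 0.002, 0.002, -0.002]
wrist_force: [5.4, 10.3, 0.9]
grip_width: 0.0225
gripper_force: 52.5
```

```bash
python3 arc.py -371 -2 5
```

```text
now r 56.1 mm ang -6.60 [ 5.4 10.3  0.9] 52.53303526667878 0.022540041976179644 [ 0.56438494 -0.11744585  0.13172564]
0 -373.0 [-0.4  1.9]
1 -375.0 [-0.5  1.9]
2 -377.0 [-0.5  1.8]
3 -379.0 [-0.6  1.8]
4 -381.0 [-0.7  1.8]
```

The wheel stopped dead at -6.6° with the force rising to 10 N, which matches the outlet direction. That's the closed stop. Working out the opening rows.

```bash
python3 arc.py -6.5 15 24
```

```text
now r 56.1 mm ang -6.60 [ 5.4 10.3  0.9] 52.53303526667878 0.022540041976179644 [ 0.56438494 -0.11744585  0.13172564]
0 8.5 [ -0.3 -14.4]
1 23.5 [ -4.  -13.8]
2 38.5 [ -7.4 -12.3]
3 53.5 [-10.3 -10. ]
4 68.5 [-12.6  -7. ]
5 83.5 [-13.9  -3.5]
6 98.5 [-14.4   0.3]
7 113.5 [-13.8   4. ]
8 128.5 [-12.3   7.4]
9 143.5 [-10.   10.3]
10 158.5 [-7.  12.6]
11 173.5 [-3.5 13.9]
12 188.5 [ 0.3 14.4]
13 203.5 [ 4.  13.8]
14 218.5 [ 7.4 12.3]
15 233.5 [10.3 10. ]
16 248.5 [12.6  7. ]
17 263.5 [13.9  3.5]
18 278.5 [14.4 -0.3]
19 293.5 [13.8 -4. ]
20 308.5 [12.3 -7.4]
21 323.5 [ 10.  -10.3]
22 338.5 [  7.  -12.6]
23 353.5 [  3.5 -13.9]
```

Call:
apply_moves:
  rows:
    - [[0,0,0,0,0,0,0],[0,0,0,0.2,-4.4,0,0],[0,0,0,-0.3,-14.4,0,0],[0,0,0,-4,-13.8,0,0],[0,0,0,-7.4,-12.3,0,0],[0,0,0,-10.3,-10,0,0],[0,0,0,-12.6,-7,0,0],[0,0,0,-13.9,-3.5,0,0]]

```text
time_s: 13.45
ee_pos: [0.5137, -0.0567, 0.1316]
tcp_rot: [1.0, 0.0, 0.0, 0.001]
wrist_force: [2.9, -5.9, 5.6]
grip_width: 0.0227
gripper_force: 52.9
```

Call:
apply_moves:
  rows:
    - [[0,0,0,-14.4,0.3,0,0],[0,0,0,-13.8,4,0,0],[0,0,0,-12.3,7.4,0,0],[0,0,0,-10,10.3,0,0],[0,0,0,-7,12.6,0,0],[0,0,0,-3.5,13.9,0,0],[0,0,0,0.3,14.4,0,0],[0,0,0,4,13.8,0,0]]

```text
time_s: 14.25
ee_pos: [0.4584, -0.1321, 0.1317]
tcp_rot: [1.0, 0.0, 0.001, -0.001]
wrist_force: [8.5, 7.1, -0.1]
grip_width: 0.0224
gripper_force: 52.4
```

Call:
apply_moves:
  rows:
    - [[0,0,0,7.4,12.3,0,0],[0,0,0,10.3,10,0,0],[0,0,0,12.6,7,0,0],[0,0,0,13.9,3.5,0,0],[0,0,0,14.4,-0.3,0,0],[0,0,0,13.8,-4,0,0],[0,0,0,12.3,-7.4,0,0],[0,0,0,0,0,0,0]]

```text
time_s: 15.05
ee_pos: [0.5436, -0.155, 0.1317]
tcp_rot: [1.0, -0.0, 0.001, 0.001]
wrist_force: [5.6, -3.2, 4.1]
grip_width: 0.0223
gripper_force: 52.6
```

```bash
python3 arc.py -51.5 15 1
```

```text
now r 56.1 mm ang -51.59 [ 5.6 -3.2  4.1] 52.62075916165486 0.022300143251325476 [ 0.54355661 -0.15495596  0.13171884]
0 -36.5 [ 10.  -10.3]
```

On track at -51.6° (expected -51.5°). Now the rest: 45° plus the second full turn.

Call:
apply_moves:
  rows:
    - [[0,0,0,10,-10.3,0,0],[0,0,0,7,-12.6,0,0],[0,0,0,3.5,-13.9,0,0],[0,0,0,-0.3,-14.4,0,0],[0,0,0,-4,-13.8,0,0],[0,0,0,-7.4,-12.3,0,0],[0,0,0,-10.3,-10,0,0],[0,0,0,-12.6,-7,0,0]]

```text
time_s: 15.85
ee_pos: [0.5275, -0.0595, 0.1316]
tcp_rot: [1.0, 0.0, 0.0, 0.001]
wrist_force: [1.2, -3.4, 7.4]
grip_width: 0.0226
gripper_force: 53.1
```

Call:
apply_moves:
  rows:
    - [[0,0,0,-13.9,-3.5,0,0],[0,0,0,-14.4,0.3,0,0],[0,0,0,-13.8,4,0,0],[0,0,0,-12.3,7.4,0,0],[0,0,0,-10,10.3,0,0],[0,0,0,-7,12.6,0,0],[0,0,0,-3.5,13.9,0,0],[0,0,0,0.3,14.4,0,0]]

```text
time_s: 16.65
ee_pos: [0.4549, -0.1187, 0.1317]
tcp_rot: [1.0, 0.0, 0.002, -0.0]
wrist_force: [11.5, 4.3, -4.5]
grip_width: 0.0226
gripper_force: 52.0
```

Call:
apply_moves:
  rows:
    - [[0,0,0,4,13.8,0,0],[0,0,0,7.4,12.3,0,0],[0,0,0,10.3,10,0,0],[0,0,0,12.6,7,0,0],[0,0,0,13.9,3.5,0,0],[0,0,0,14.4,-0.3,0,0],[0,0,0,13.8,-4,0,0],[0,0,0,12.3,-7.4,0,0]]

```text
time_s: 17.45
ee_pos: [0.5409, -0.1569, 0.1316]
tcp_rot: [1.0, -0.002, -0.001, 0.002]
wrist_force: [-0.8, -5.1, 7.3]
grip_width: 0.0228
gripper_force: 53.2
```

Call:
apply_moves:
  rows:
    - [[0,0,0,10,-10.3,0,0],[0,0,0,7,-12.6,0,0],[0,0,0,3.5,-13.9,0,0],[0,0,0,0,0,0,0],[0,0,0,0,0,0,0],[0,0,0,0,0,0,0]]

```text
time_s: 18.05
ee_pos: [0.5644, -0.1161, 0.1318]
tcp_rot: [1.0, 0.0, 0.002, -0.0]
wrist_force: [9.7, 1.1, -0.5]
grip_width: 0.0229
gripper_force: 52.2
```

```bash
python3 arc.py -6.5 1 1
python3 - <<'E'
from h import *
import cv2
cv2.imwrite("pics/end.png",cv2.resize(env.camera("top")[110:260,110:310],(800,600)))
E
```

```text
now r 55.9 mm ang -5.27 [ 9.7  1.1 -0.5] 52.22803214332089 0.022894648852082228 [ 0.56437605 -0.11613266  0.13178541]
0 -5.5 [ 0.1 -1. ]
```

View pics/end.png

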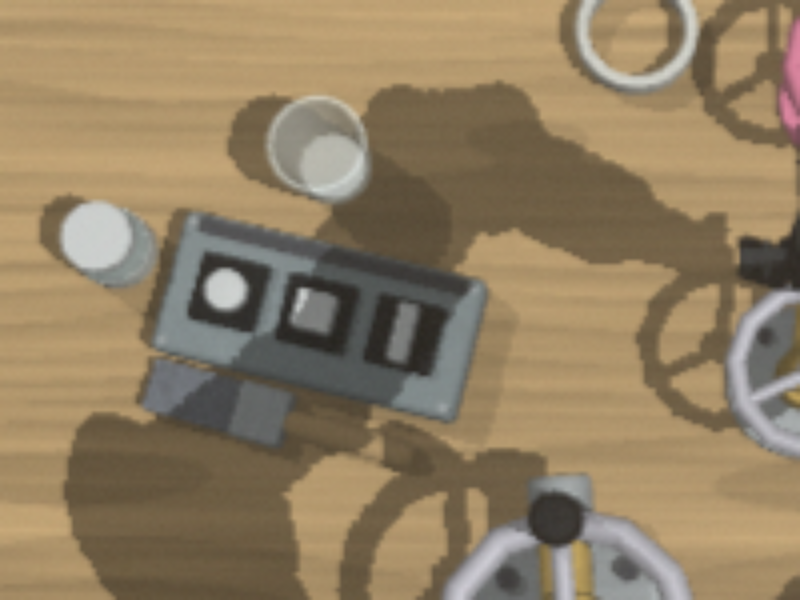

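The crop shows all three keys up, with the jar (95,237), cup (320,150) and brush undisturbed. The handle is gripped at -5.3°, two turns from the -6.6° stop and within 1.3°. Handing in.

```bash
python3 -c "
from rig import env
print(env.read_state()['joint_vel'].round(3));print(env.finish_job())"
```

```text
[0.002 0.001 0.001 0.001 0.    0.001 0.001]
the job is handed in; nothing more can be done
None
```

I handed the job in at about 18 s, with no verdict returned: I pressed the round, square and bar keys in order, closed the wheel to its stop, then opened it two full turns (by the tool pose, within about 1.5°), and the gripper is still holding the handle with about 52 N.

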